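Show a prism in the beam of a timed lamp at the optics dealer's table

ROBOT

A 6-joint arm with a two-finger parallel gripper is mounted at the origin on the work surface. World frame = base frame: x ahead of the robot, y to its left, z up, the work surface at z = 0. Lengths are in m, angles in rad, forces in N, time in s.
With the tool pointing down it reaches from about 0.35 to 0.8 m from the base axis. Payload 7.3 kg.
Tool frame: the origin (TCP) lies on the centre line of the jaws, within the pads' length; the fingertips stand 25 mm ahead of it and the grasp point (between the pads) lies 6 mm ahead of it; z points along the fingers, y is the line along which they close (so a half turn about z gives the same grasp; the last joint's range is limited). The gripper opens to 85 mm and grips with 20 to 120 N. Pads are 22 mm wide; open, the fingers measure 114 mm over their backs; the gripper's body (76 mm by 85 mm) begins 54 mm behind the grasp point. The pads swing forward as they close: fully open they stand 13 mm farther back than shut.
Start: joints at [1.168, 0.342, 1.524, -0, 1.275, -0.146], TCP at [0.133, 0.508, 0.256] pointing down, gripper open.
Joint ranges: [-2.53, 2.53], [-0.77, 2.02], [0.04, 2.7], [-1, 4.14], [0.28, 2.66], [-3.11, 3.11]. Speed limits (rad/s): [2.57, 2.57, 3.14, 3.14, 3.14, 3.14].

INTERFACE

Orientations are given as a unit quaternion [x, y, z, w].
In Python, from bench import r gives the robot as it stands.
- The arm moves only by the tool carry_out, never from a script. Its argument "commands" is a list of rows, each an object with "gripper": the closure, from 0 (fully open) to 1 (shut); "delta_pos": the shift along the tool's x, y, z in units of 40 mm (1.0 is 40 mm), a list of three; "spin": the turn about the tool's z in units of 10 degrees (1.0 is 10 degrees). In form: [{"gripper": gripper, "delta_pos": [dx, dy, dz], "spin": spin}, ...]. A call has 1 to 10 rows; each row is the pose to reach, as a shift and turn from the pose commanded when the call began, along the tool's axes at that moment; what a row does not reach only later rows make up. A row lasts 1/8 s, in which the tool goes at most 62.5 mm and 10.7 degrees, less where a joint would pass 70% of its speed; a pose out of reach is approached as far as the arm can. A call with a gripper value outside its range is refused whole. The fingers move at their own pace and stop on an object; "grip_force" is the grip in N (left out, the last holds). Time passes only in rows, so rows that repeat a pose let the fingers close. It gives the time, the measured TCP pose, the force, the opening and the grip force at its end, in the units of the state.
- r.get_obs(): the state, without advancing time (a new reading comes with each control period).
- r.capture(name): name is "scene" or "top"; returns a dict with "frame" (384x512x3 uint8, red, green, blue), "fx", "fy", "cx", "cy" (pixels), "position" and "rotation" of the camera in the world. Camera axes: x right, y up, looking along -z (the intrinsics and any distortion apply to the point x, -y, -z); pixel columns grow to the right and rows downward; lengths in m; the calibration is good to about 2 mm. A picture is of the moment at which its call begins. There is no depth.
- r.hand_in(): hands the job in; it is judged then, once.
The state is a dict: "time": time; "qpos": joint angles; "qvel": joint speeds; "joint_torque": joint torques, N m; "tool_pos": TCP position; "eef_rot": TCP orientation; "wrist_force": force on the tool from outside, world axes, zero at the start; "ft_torque": the same for the moment, N m; "grip_width": finger opening in m; "grasp_force": force on a finger pad.
Only numpy, scipy, OpenCV 4.12 (cv2) and the standard library are available. Lean on these libraries where they do the work, as an engineer would, in place of code of your own. Each camera call takes 0.05 s, during which the arm holds its last target. There are 200 camera calls.

TASK

Wind the red spring timer key on top of the lamp clockwise all the way to its stop, in as many part turns as it takes, so that the lamp runs. Then pick up the three-sided glass prism from the blue pad by its two frosted ends only, never touching its polished glass with the gripper, and hold it in the light path: centred in front of the lamp's slit, halfway between slit and screen, ridge up and level, its length square across the beam. Finish while still holding it there, still and clear of everything else, and leave the other things on the table where they are.

Things in the scene. Friction and masses are not known exactly. Their poses are not given: they have to be found in the camera images.
- bench: Fixed optical bench: a 60 mm wide, 430 mm long black rail along its y axis (top 24 mm up), a grey lamp (92 x 90 mm, top 150 mm up) at its +y end and a white screen (104 mm square, top 156 mm up) at its -y end. Origin: on the table midway between slit and screen, z up. The light path runs along y, 100 mm above the table, from the slit (y = +125 mm) to the screen (y = -131 mm).
- beam_mid (a point): The middle of the light path: 100 mm above the table, 125 mm from the slit. Its axes are the bench's: y along the beam towards the lamp, x level across the beam, z up.
- timer_grip (a point): Centre of the red wing key of the spring timer on the lamp's top, 173 mm above the table: an upright bar 44 mm long (this point's x axis), 10 mm thick (its y axis), 28 mm high; its lower edge is 5 mm above the flat white dial, 72 mm across. It turns about the vertical through this point, and the point turns with it.
- timer (a joint): Winding angle of the timer key, rad, growing clockwise seen from above; 0 run down (key along the bench's x axis), 4.0 the stop (white pointer mark at the red tick), fully wound from 3.7. Stays where it is left; spring and ratchet take 0.06 to 0.1 N m to wind.
- prism_center (a point): Centre (half-way up) of the loose glass prism, lying on the blue pad, ridge up: 50 mm long along its x axis, equal-sided triangle of 30 mm sides, 26 mm high (underside 13 mm below this point), z up, 50 g. Its triangular ends, square to x and 50 mm apart, are frosted white (frosting wraps 3 mm on to the sides); the clear bluish sides are polished.
- pad: Fixed flat blue display pad, 310 mm (x) x 150 mm (y), top 10 mm above the table, on a thin wooden board; origin under its centre. Prism, cube and lens lie on it in a row along its x axis, 95 mm apart, in any order.
- cube: glass beam-splitter cube, 25 mm, black top, on the pad; a bystander; origin under its middle
- lens: brass-mounted lens, a ring 42 mm across and 16 mm high lying on the pad; a bystander; origin under its middle
- blower: black rubber blower bulb, 56 mm across, nozzle up to 98 mm; a bystander; origin under its middle
- mug: white mug, 80 mm across, 95 mm high; a bystander; origin under its middle
- loupe: folded steel loupe, 60 x 28 x 18 mm; a bystander; origin under its middle
- driver: screwdriver, 160 mm, lying behind the lamp bench; a bystander; origin mid-length, x axis towards its tip
- cleaner: white bottle, 48 mm across, 120 mm high, behind the lamp bench; a bystander; origin under its middle

How it is judged:
On the way, in this order (a step that is already met when the one before it is completed fails the run):
1. the timer key is wound to its stop (value of joint timer above 3.7 rad), for 0.2 s.
2. the prism is lifted clear of the pad, held by both frosted ends (contact force between the fingers and prism_frosted1 above 1 N and contact force between the fingers and prism_frosted2 above 1 N and height (world z) of prism_center above 0.05 m), for 0.2 s.
At the end, for the whole second after the job is handed in: Timer still wound (3.7 rad or more); prism still, gripped at both frosted ends, carried by nothing else, its centre within 10 mm of the light path sideways and in height and 30 mm of the middle along it, length within 10 degrees of square across the beam, level and ridge up within 10 degrees (value of joint timer above 3.7 rad and contact force between the fingers and prism_frosted1 above 1 N and contact force between the fingers and prism_frosted2 above 1 N and x of prism_center in the frame of beam_mid between -0.01 and 0.01 m and z of prism_center in the frame of beam_mid between -0.01 and 0.01 m and y of prism_center in the frame of beam_mid between -0.03 and 0.03 m and angle between the x axis of prism_center and the x axis of beam_mid, either way round below 0.18 rad and angle between prism_center's own z axis and vertical below 0.18 rad and contact force between prism and bench below 0.05 N and contact force between prism and pad below 0.05 N and contact force between prism and table below 0.05 N and contact force between prism and cube below 0.05 N and contact force between prism and lens below 0.05 N and contact force between prism and blower below 0.05 N and contact force between prism and mug below 0.05 N and contact force between prism and loupe below 0.05 N and contact force between prism and driver below 0.05 N and contact force between prism and cleaner below 0.05 N and linear speed of prism below 0.02 m/s and angular speed of prism below 0.2 rad/s); the arm keeps its last pose, push and grip.
It fails at once if the gripper touches the prism's polished glass (contact force between any of the fingers, the arm and prism_polished above 0.3 N).
It fails at once if another thing on the table is shifted by more than 20 mm (distance of any of cube, lens, blower, mug, loupe, driver, cleaner from where it was at the start of the episode above 0.02 m).
It also fails if it takes over 70 s, if anything falls off the work surface, if the arm or the gripper's body presses on something with over 40 N, if the wrist force passes 120 N, or if a joint passes its speed limit or range.

## Working session

There is one attempt and no reset: what is moved stays moved. The work goes in short steps, Python scripts to look and compute and a tool call to move; the robot and the scene stay as the last step left them, time stands still between calls to the robot, and variables do not carry over. Pictures are saved under pics/ and viewed, at most 10 in all, crops included, and the job is handed in when it is done.

Besides the shell and the picture viewer there is one more tool, called after "Request:" in YAML: its name, and indented under it one key for each argument. carry_out: Moves the arm, as the interface text tells. Its arguments: {"type":"object","properties":{"commands":{"type":"array"},"grip_force":{"type":"number"}},"required":["commands"]}

```bash
mkdir -p pics
cat > h.py <<'E'
import numpy as np, cv2
from bench import r
def cap(n,save=None):
    c=r.capture(n)
    if save: cv2.imwrite('pics/'+save,c['frame'][:,:,::-1])
    return c
def ray(c,u,v):
    d=np.array([(u-c['cx'])/c['fx'],-(v-c['cy'])/c['fy'],-1.])
    return np.array(c['position']),np.array(c['rotation']).reshape(3,3)@d
def onz(c,u,v,z):
    p,d=ray(c,u,v); return p+d*(z-p[2])/d[2]
E
python3 - <<'E'
from h import *
a=cap('scene','s1.png');b=cap('top','t1.png')
for c in(a,b):print({k:c[k] for k in c if k!='frame'})
o=r.get_obs();print(o)
E
```

```text
{'fx': 462.20121776205997, 'fy': 462.20121776205997, 'cx': 264.7879862796493, 'cy': 192.38027426442, 'position': array([ 1.1233402 , -0.70667172,  0.87115236]), 'rotation': array([0.41769202, 0.1352899 , 0.29834005, 0.84748052])}
{'fx': 409.72463157156255, 'fy': 409.72463157156255, 'cx': 256.3339273172849, 'cy': 191.68843374501617, 'position': array([0.43584284, 0.04939777, 1.17018729]), 'rotation': array([-0.04095775,  0.02098867,  0.70912929, -0.70357486])}
{'time': 0.1, 'qpos': array([ 1.16798097e+00,  3.42625754e-01,  1.52490695e+00,  1.79857859e-05,
        1.27541233e+00, -1.45986505e-01]), 'qvel': array([ 0.00057954,  0.00026515, -0.00339569, -0.00029151, -0.00015379,
        0.00044454]), 'joint_torque': array([ 1.08938089e-03, -4.34440827e+01, -2.46492344e+01, -2.36591359e-04,
        4.63580232e-03,  5.53036742e-06]), 'tool_pos': array([0.13319757, 0.50749108, 0.25571468]), 'eef_rot': array([ 1.28064358e-01,  9.91765629e-01, -6.48561784e-04, -1.91507374e-04]), 'wrist_force': array([ 0.2403481 ,  0.86062465, -0.52850474]), 'ft_torque': array([-0.01686793, -0.04283505,  0.00405223]), 'grasp_force': 0.0, 'grip_width': 0.08547735126400333}
```

```bash
sed -i 's/^import numpy.*/import numpy as np, cv2\nfrom scipy.spatial.transform import Rotation as R/; s/np.array(c\[.rotation.\]).reshape(3,3)@d/R.from_quat(c["rotation"]).apply(d)/' h.py; cat h.py|head -12
```

```text
import numpy as np, cv2
from scipy.spatial.transform import Rotation as R
from bench import r
def cap(n,save=None):
    c=r.capture(n)
    if save: cv2.imwrite('pics/'+save,c['frame'][:,:,::-1])
    return c
def ray(c,u,v):
    d=np.array([(u-c['cx'])/c['fx'],-(v-c['cy'])/c['fy'],-1.])
    return np.array(c['position']),R.from_quat(c["rotation"]).apply(d)
def onz(c,u,v,z):
    p,d=ray(c,u,v); return p+d*(z-p[2])/d[2]
```

View pics/s1.png

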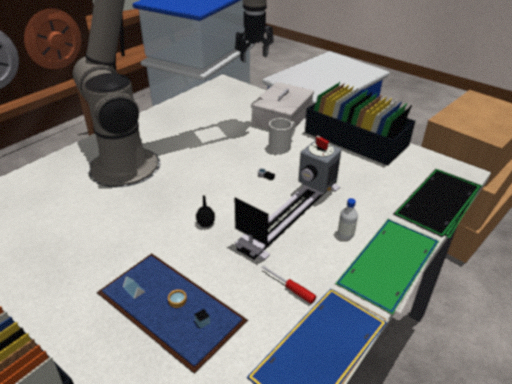

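View pics/t1.png

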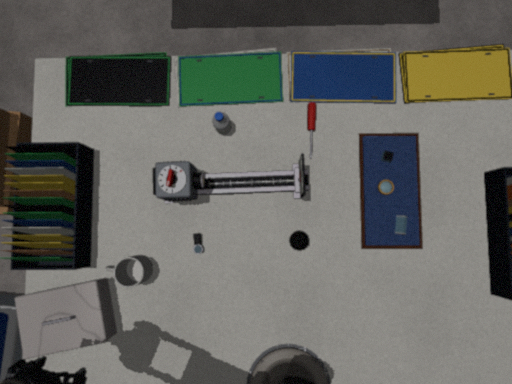

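The scene view shows the lamp with its red key at about (321,143), the screen at (250,220) and the prism at (133,287). In the top view the key is at (172,178), the rail runs to the screen at (302,176), and on the pad are the prism at (400,225), lens at (386,187) and cube at (388,156).

```bash
cat > m.py <<'E'
from h import *
c=cap('top');f=c['frame'].astype(int);R_,G,B=f[...,0],f[...,1],f[...,2]
def comp(m,box):
    x0,y0,x1,y1=box;mm=np.zeros(m.shape,np.uint8);mm[y0:y1,x0:x1]=m[y0:y1,x0:x1]
    n,l,s,ce=cv2.connectedComponentsWithStats(mm)
    i=1+np.argmax(s[1:,4]);pts=np.argwhere(l==i)[:,::-1].astype(np.float32)
    return ce[i],s[i],pts
red=(R_>120)&(R_-G>60)
ce,s,p=comp(red,(150,155,200,205));rk=cv2.minAreaRect(p);print('key',ce,s,rk,onz(c,*ce,.187))
print('pad');pb=(B-R_>40)
ce,s,p=comp(pb,(350,125,430,255));rp=cv2.minAreaRect(p);print(rp)
for q in cv2.boxPoints(rp):print(onz(c,*q,.01)[:2])
pr=(G>105)
ce,s,p=comp(pr,(385,207,415,243));rr=cv2.minAreaRect(p);print('prism',ce,s,rr,onz(c,*ce,.015))
for q in cv2.boxPoints(rr):print(q,onz(c,*q,.012)[:2])
z=np.hstack([cv2.resize(c['frame'][y:y+60,x:x+w],None,fx=k,fy=k,interpolation=cv2.INTER_NEAREST) for x,y,w,k in((145,150,66,6),(370,195,66,6))])
z2=cv2.resize(c['frame'][145:210,185:318],(792,387),interpolation=cv2.INTER_CUBIC)[:230] if 0 else cv2.resize(c['frame'][150:205,180:315],(792,230),interpolation=cv2.INTER_CUBIC)
cv2.imwrite('pics/z1.png',np.vstack([z,z2])[:,:,::-1])
E
python3 m.py
```

```text
key [168.95454545 174.90909091] [168 170   3  11  22] ((169.0, 175.0), (10.0, 2.0), 90.0) [0.56528684 0.28935451 0.187     ]
pad
((389.5328369140625, 208.31112670898438), (51.513057708740234, 50.22880172729492), 2.726310968399048)
[ 0.42149123 -0.21491753]
[ 0.56263466 -0.22574141]
[ 0.5542843  -0.36941325]
[ 0.4137983  -0.35714313]Traceback (most recent call last):
  File "m.py", line 14, in <module>
    ce,s,p=comp(pr,(385,207,415,243));rr=cv2.minAreaRect(p);print('prism',ce,s,rr,onz(c,*ce,.015))
           ~~~~^^^^^^^^^^^^^^^^^^^^^^
  File "m.py", line 6, in comp
    i=1+np.argmax(s[1:,4]);pts=np.argwhere(l==i)[:,::-1].astype(np.float32)
        ~~~~~~~~~^^^^^^^^^
    return _wrapfunc(a, 'argmax', axis=axis, out=out, **kwds)
    return bound(*args, **kwds)
ValueError: attempt to get argmax of an empty sequence
```

Run:
```python
from h import *
c=cap('top');F=np.mean([c['frame'].astype(float)]+[cap('top')['frame'] for _ in range(3)],0).astype(np.uint8)
cv2.imwrite('avg.png',F[:,:,::-1])
f=F
z=np.hstack([cv2.resize(f[y:y+56,x:x+66],None,fx=6,fy=6,interpolation=cv2.INTER_CUBIC) for x,y in((142,153),(370,200))])
z2=cv2.resize(f[155:197,180:312],(792,252),interpolation=cv2.INTER_CUBIC)
cv2.imwrite('pics/z1.png',np.vstack([z,z2])[:,:,::-1])
print(f[225,385:415].tolist(),f[178,160:185].tolist())
```

```text
[[33, 46, 73], [34, 46, 72], [32, 45, 71], [35, 46, 74], [33, 48, 74], [32, 45, 71], [36, 48, 75], [35, 47, 75], [35, 47, 74], [36, 50, 75], [45, 61, 79], [55, 76, 87], [60, 80, 90], [56, 77, 87], [60, 79, 90], [59, 81, 90], [60, 79, 90], [61, 80, 91], [61, 79, 88], [52, 69, 78], [51, 68, 81], [45, 62, 79], [39, 53, 79], [33, 47, 75], [35, 48, 75], [34, 45, 74], [32, 46, 73], [36, 49, 77], [33, 46, 72], [35, 48, 75]] [[154, 155, 154], [155, 154, 154], [157, 157, 157], [158, 158, 158], [156, 156, 158], [141, 142, 143], [106, 97, 98], [103, 45, 44], [127, 33, 31], [125, 32, 31], [98, 24, 20], [58, 6, 9], [38, 8, 6], [27, 5, 6], [12, 7, 8], [20, 23, 21], [45, 46, 46], [95, 95, 97], [149, 148, 151], [158, 158, 160], [156, 155, 159], [159, 158, 159], [158, 157, 159], [157, 156, 159], [155, 156, 159]]
```

View pics/z1.png

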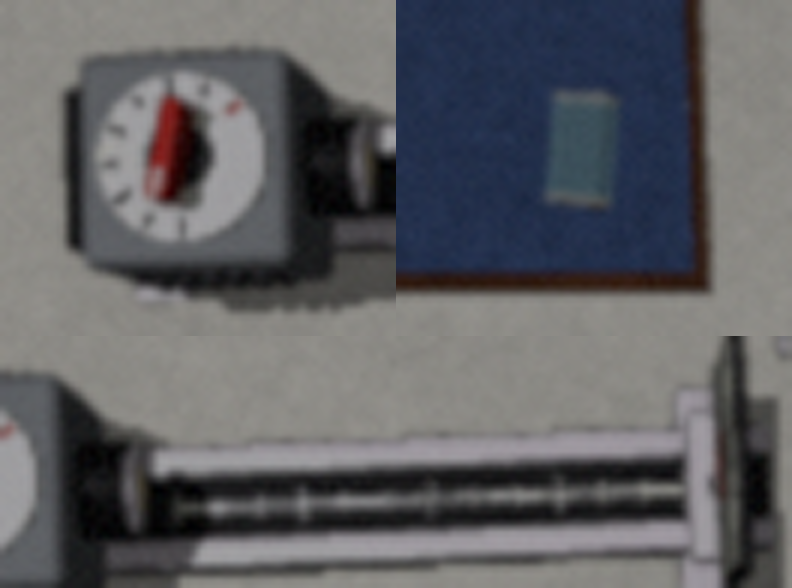

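The zoom shows the key along roughly 15-20° past run-down, with its white pointer at lower-left (155,185) and the red tick at (232,105). The prism stands near-vertical in the picture at zoom (581,150), and the rail's pale edges run to the screen at zoom x≈720.

```bash
cat > m.py <<'E'
from h import *
c=cap('top');f=cv2.imread('avg.png')[:,:,::-1].astype(int);R_,G,B=f[...,0],f[...,1],f[...,2]
def comp(m,box):
    x0,y0,x1,y1=box;mm=np.zeros(m.shape,np.uint8);mm[y0:y1,x0:x1]=m[y0:y1,x0:x1]
    n,l,s,ce=cv2.connectedComponentsWithStats(mm)
    i=1+np.argmax(s[1:,4]);return ce[i],s[i],np.argwhere(l==i)[:,::-1].astype(np.float32)
ang=lambda v:np.degrees(np.arctan2(v[1],v[0]))
ce,s,p=comp((R_-G>40),(158,160,180,195))
print('key',ce,s)
d=cv2.fitLine(p,2,0,.01,.01).ravel();q1=onz(c,*(ce+9*d[:2]),.18);q0=onz(c,*(ce-9*d[:2]),.18);print('keyang',ang(q1-q0),onz(c,*ce,.18))
ce,s,p=comp((R_>130),(154,161,190,196))
h=cv2.convexHull(p);el=cv2.fitEllipse(h);print('dial',el,onz(c,*el[0],.154),'diam',np.mean(el[1])/409.7*1.016)
ce,s,p=comp((G>58),(385,207,415,243));rr=cv2.minAreaRect(p);print('prism',s,rr)
P=np.array([onz(c,*q,.012)[:2] for q in cv2.boxPoints(rr)]);print(P,P.mean(0));e=[P[1]-P[0],P[2]-P[1]];print([(np.linalg.norm(v),ang(v)) for v in e])
# rail edges: brightness profile per column
for u in range(215,292,15):
    col=f[160:205,u].sum(1);print(u,(col/3).astype(int).tolist())
E
python3 m.py
```

```text
key [169.53125  176.453125] [167 169   6  17  64]
keyang -3.816660992505423 [0.56238221 0.28959451 0.18      ]
dial ((171.7270965576172, 178.60671997070312), (27.0419864654541, 27.62896156311035), 59.01665496826172) [0.56019752 0.29028272 0.154     ] diam 0.06778823919577921
prism [394 215  13  20 220] ((400.55938720703125, 224.40594482421875), (11.542430877685547, 19.40322494506836), 5.710592269897461)
[[ 0.41732954 -0.30081931]
 [ 0.47103238 -0.30809068]
 [ 0.46758599 -0.33978028]
 [ 0.41395198 -0.33239201]] [ 0.44247497 -0.32027057]
[(np.float64(0.05419287401701371), np.float64(-7.710963001770423)), (np.float64(0.031876454501528644), np.float64(-96.20678264570947))]
215 [143, 139, 138, 140, 139, 140, 140, 141, 137, 137, 137, 137, 129, 117, 143, 157, 153, 120, 69, 31, 26, 35, 78, 121, 93, 47, 24, 28, 75, 136, 156, 159, 148, 93, 72, 121, 138, 137, 137, 137, 137, 136, 132, 133, 135]
230 [140, 142, 142, 140, 140, 141, 138, 137, 138, 138, 138, 134, 125, 145, 155, 159, 146, 95, 40, 35, 63, 87, 123, 119, 89, 64, 40, 58, 114, 148, 158, 152, 113, 64, 82, 125, 139, 140, 138, 140, 141, 141, 
[... 185 characters left out ...]
0, 142, 140, 138, 139, 140, 138, 137, 138, 138]
260 [136, 136, 138, 137, 137, 134, 134, 135, 137, 136, 134, 127, 145, 155, 154, 134, 83, 34, 22, 24, 59, 97, 80, 45, 27, 25, 59, 122, 149, 155, 149, 108, 79, 119, 138, 140, 139, 138, 137, 138, 140, 140, 140, 138, 137]
275 [135, 136, 133, 137, 137, 135, 136, 134, 136, 129, 121, 143, 155, 156, 146, 98, 44, 25, 22, 42, 81, 97, 67, 32, 20, 43, 96, 143, 155, 154, 130, 94, 112, 134, 134, 135, 132, 132, 135, 138, 136, 135, 134, 134, 134]
290 [133, 133, 133, 136, 137, 136, 135, 134, 136, 133, 126, 143, 154, 151, 127, 75, 34, 20, 20, 71, 121, 91, 41, 20, 26, 69, 136, 155, 156, 146, 96, 72, 114, 132, 134, 136, 135, 135, 135, 136, 135, 134, 131, 130, 133]
```

```bash
python3 - <<'E'
from h import *
c=cap('top');f=cv2.imread('avg.png')[:,:,::-1].astype(int)
ang=lambda v:np.degrees(np.arctan2(v[1],v[0]))
a=onz(c,215,182.95,.024);b=onz(c,290,180.0,.024);print('rail',a,b,ang(a-b))
d=(f[...,0]-f[...,1])[166:190,160:184];print('\n'.join(' '.join('%3d'%v for v in r_) for r_ in d))
print('\n'.join(' '.join('%3d'%v for v in r_) for r_ in f[166:190,160:184,1]))
E
sed -n 1,1p /dev/null
```

```text
rail [0.56252793 0.19803083 0.024     ] [ 0.56880679 -0.0133733   0.024     ] 91.70122758552272
 -3  -2  -3  -3  -3  -1   0   0   0  -1  -1   1   1   1   1   1   1  -1   0  -1  -3  -4  -3  -3
 -2  -4  -2  -2   0  -1   1   1   0   1   1   0  -1   0   1   1   1   2  -1  -1  -1  -4  -1  -4
 -3  -1  -1  -1  -1   1  -1   0   4  13  12   7   2   1   1   0   0   2   2   1   1   1  -2  -2
 -3  -2   1   0   1   0   1   1  12  41  56  36  14   3   3   1   1  -1   1   2   5  14   7  -2
 -2   0   0   0   1   0  -1   5  24  67  89  69  31  10   6   0  -1   1   2   5  21  30  15   2
 -1  -1   0   1   1   2   0   7  37  83  94  79  46  18  12   0   1   2   4  14  30  22   8   1
 -1   1  -1   1   0   0   0   9  47  91  95  79  48  24   8   0   0   1   2   7  11   7   2   1
  0   0   0   2   0   1   0  11  54  94  92  71  42  23  10   1  -1  -1   1   2   1   1   0   0
  0   1   0   1   0   0   1  14  63  96  88  68  42  26   6   0   0   0   1   0   0  -1   1   1
 -1   0   1   1   0   0   1  21  73  97  84  61  34  29  11   1   0   0   1   0   0   1   0   0
  0   2  -1   2   1   0   2  32  83  94  79 
[... 2903 characters left out ...]
 148 157 156 157 156 155 156
159 158 154 151 153 141 103 112 104  55  14   4  15  26  48  89 135 157 157 155 157 156 157 155
154 152 137 128 147 139 103 107  89  42   4  16  36  53  71 107 148 158 157 156 157 157 156 157
141 122 102 114 148 145 115 105  68  24   5  29  55  70  77 110 149 157 157 155 155 158 156 150
117 101 105 136 153 151 138 118  83  56  49  55  65  74  87 116 152 157 156 155 155 159 155 136
111 127 140 155 156 156 149 141 130 113 110 106  95  97 112 138 156 157 158 157 157 155 142 118
104 126 147 157 157 151 134 135 149 150 147 141 133 139 145 154 157 158 157 157 155 144 119  99
 96 109 125 149 156 140 109 121 151 157 154 142 126 149 155 156 157 157 156 155 141 118 101  96
```

```bash
cat >> h.py <<'E'
def go(x,y,z,yaw=None):
    o=r.get_obs();q=R.from_quat(o['eef_rot']);t=q.as_matrix()[:,1];a=np.degrees(np.arctan2(t[1],t[0]))
    d=q.inv().apply(np.array([x,y,z])-o['tool_pos'])/.04
    s=0 if yaw is None else (a-yaw)/10
    print('tcp',o['tool_pos'].round(4),'yaw',a.round(2),'j6',np.degrees(o['qpos'][5]).round(1),'w',o['grip_width'].round(4),'F',o['wrist_force'].round(1),'-> delta',d.round(3),'spin',round(s,3))
E
python3 - <<'E'
from h import *
c=cap('top')
go(.56,.29,.186,75)
b=np.radians(91.7);u=np.array([np.cos(b),np.sin(b)])
for n,q in(('screen',onz(c,302.5,175.5,.15)),('barrel',onz(c,203.5,180,.1)),('key',np.array([.56,.29]))):print(n,q,q[:2]@u)
E
```

```text
Traceback (most recent call last):
  File "h.py", line 17, in go
    print('tcp',o['tool_pos'].round(4),'yaw',a.round(2),'j6',np.degrees(o['qpos'][5]).round(1),'w',o['grip_width'].round(4),'F',o['wrist_force'].round(1),'-> delta',d.round(3),'spin',round(s,3))
                                                                                                   ^^^^^^^^^^^^^^^^^^^^^
AttributeError: 'float' object has no attribute 'round'
```

Request:
carry_out:
  commands:
    - {"gripper": 0,"delta_pos": [-11.7,-2.54,0],"spin": 0}
    - {"gripper": 0,"delta_pos": [-11.7,-2.54,0],"spin": 0}
    - {"gripper": 0,"delta_pos": [-11.7,-2.54,0],"spin": 0}
    - {"gripper": 0,"delta_pos": [-11.7,-2.54,0],"spin": 0}
    - {"gripper": 0,"delta_pos": [-11.7,-2.54,0],"spin": 0}
    - {"gripper": 0,"delta_pos": [-11.7,-2.54,0],"spin": 0}
    - {"gripper": 0,"delta_pos": [-11.7,-2.54,0],"spin": 0}
    - {"gripper": 0,"delta_pos": [-11.7,-2.54,0],"spin": 0}
    - {"gripper": 0,"delta_pos": [-11.7,-2.54,0],"spin": 0}
    - {"gripper": 0,"delta_pos": [-11.7,-2.54,0],"spin": 0}
  grip_force: 60

```text
time: 1.75
tool_pos: [0.5596, 0.2909, 0.256]
eef_rot: [0.128, 0.992, -0.0, -0.001]
wrist_force: [-0.4, 1.0, -0.0]
grip_width: 0.0857
grasp_force: 0.0
```

Run:
```python
from h import *
go(.56,.29,.186,75);c=cap('scene');cv2.imwrite('pics/s2.png',cv2.resize(c['frame'][90:210,250:390],(700,600),interpolation=cv2.INTER_CUBIC)[:,:,::-1])
```

```text
Traceback (most recent call last):
  File "h.py", line 17, in go
    print('tcp',o['tool_pos'].round(4),'yaw',a.round(2),'j6',np.degrees(o['qpos'][5]).round(1),'w',o['grip_width'].round(4),'F',o['wrist_force'].round(1),'-> delta',d.round(3),'spin',round(s,3))
                                                                                                   ^^^^^^^^^^^^^^^^^^^^^
AttributeError: 'float' object has no attribute 'round'
```

```bash
sed -i "s/o\['grip_width'\].round(4)/round(float(o['grip_width']),4)/" h.py
python3 - <<'E'
from h import *
go(.56,.29,.186,75);c=cap('scene');cv2.imwrite('pics/s2.png',cv2.resize(c['frame'][90:210,250:390],(700,600),interpolation=cv2.INTER_CUBIC)[:,:,::-1])
c=cap('top')
b=np.radians(91.7);u=np.array([np.cos(b),np.sin(b)])
for n,q in(('screen',onz(c,302.5,175.5,.15)),('barrel',onz(c,203.5,180,.1)),('key',np.array([.56,.29]))):print(n,q,q[:2]@u)
E
```

```text
tcp [0.5596 0.2909 0.256 ] yaw 75.28 j6 -54.8 w 0.0857 F [-0.4  1.  -0. ] -> delta [-0.017 -0.018  1.75 ] spin 0.028
screen [ 0.56520551 -0.03783068  0.15      ] -0.05458155048856752
barrel [0.56225574 0.21864597 0.1       ] 0.20186972065946848
key [0.56 0.29] 0.2732592627469593
```

View pics/s2.png

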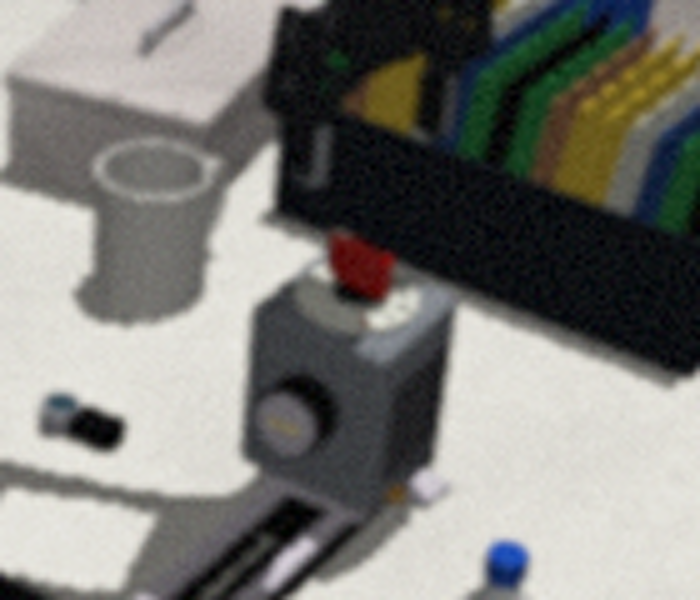

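The crop shows the open jaws above the lamp, the key at about (362,265), still unturned, and nothing in the way. I'll descend, then close.

Request:
carry_out:
  commands:
    - {"gripper": 0,"delta_pos": [-0.02,-0.02,0.6],"spin": 0}
    - {"gripper": 0,"delta_pos": [-0.02,-0.02,1.2],"spin": 0}
    - {"gripper": 0,"delta_pos": [-0.02,-0.02,1.75],"spin": 0}
    - {"gripper": 0,"delta_pos": [-0.02,-0.02,1.75],"spin": 0}

```text
time: 2.35
tool_pos: [0.559, 0.2903, 0.1851]
eef_rot: [0.127, 0.992, -0.001, -0.002]
wrist_force: [-0.6, -0.0, -0.7]
grip_width: 0.0852
grasp_force: 0.0
```

Request:
carry_out:
  commands:
    - {"gripper": 1,"delta_pos": [0,0,0],"spin": 0}
    - {"gripper": 1,"delta_pos": [0,0,0],"spin": 0}
    - {"gripper": 1,"delta_pos": [0,0,0],"spin": 0}
    - {"gripper": 1,"delta_pos": [0,0,0],"spin": 0}
    - {"gripper": 1,"delta_pos": [0,0,0],"spin": 0}
    - {"gripper": 1,"delta_pos": [0,0,0],"spin": 0}
    - {"gripper": 1,"delta_pos": [0,0,0],"spin": 0}
    - {"gripper": 1,"delta_pos": [0,0,0],"spin": 0}
  grip_force: 40

```text
time: 3.35
tool_pos: [0.5619, 0.2915, 0.1871]
eef_rot: [0.128, 0.992, 0.002, 0.002]
wrist_force: [3.9, 6.6, 0.2]
grip_width: 0.009
grasp_force: 43.7
```

Request:
carry_out:
  commands:
    - {"gripper": 1,"delta_pos": [0,0,0],"spin": 1}
    - {"gripper": 1,"delta_pos": [0,0,0],"spin": 2}
    - {"gripper": 1,"delta_pos": [0,0,0],"spin": 3}
    - {"gripper": 1,"delta_pos": [0,0,0],"spin": 4}
    - {"gripper": 1,"delta_pos": [0,0,0],"spin": 4}

```text
time: 3.98
tool_pos: [0.561, 0.2905, 0.1871]
eef_rot: [0.459, 0.889, 0.001, 0.0]
wrist_force: [1.0, 4.1, 3.4]
grip_width: 0.0093
grasp_force: 44.3
```

Run:
```python
from h import *
go(.56,.29,.186,75);print(r.get_obs()['ft_torque'])
```

```text
tcp [0.561  0.2905 0.1871] yaw 35.38 j6 -15.0 w 0.0093 F [1.  4.1 3.4] -> delta [ 0.005 -0.028  0.027] spin -3.962
[ 0.53345437  0.07045803 -0.01601261]
```

Request:
carry_out:
  commands:
    - {"gripper": 1,"delta_pos": [0,0,0],"spin": 1}
    - {"gripper": 1,"delta_pos": [0,0,0],"spin": 2}
    - {"gripper": 1,"delta_pos": [0,0,0],"spin": 3}
    - {"gripper": 1,"delta_pos": [0,0,0],"spin": 4}
    - {"gripper": 1,"delta_pos": [0,0,0],"spin": 5}
    - {"gripper": 1,"delta_pos": [0,0,0],"spin": 6}
    - {"gripper": 1,"delta_pos": [0,0,0],"spin": 7}
    - {"gripper": 1,"delta_pos": [0,0,0],"spin": 8}
    - {"gripper": 1,"delta_pos": [0,0,0],"spin": 9}
    - {"gripper": 1,"delta_pos": [0,0,0],"spin": 10}

```text
time: 5.22
tool_pos: [0.5582, 0.2914, 0.187]
eef_rot: [0.976, 0.219, -0.002, -0.002]
wrist_force: [-10.8, 6.5, 7.8]
grip_width: 0.0092
grasp_force: 45.1
```

Request:
carry_out:
  commands:
    - {"gripper": 1,"delta_pos": [0,0,0],"spin": 1}
    - {"gripper": 1,"delta_pos": [0,0,0],"spin": 2}
    - {"gripper": 1,"delta_pos": [0,0,0],"spin": 3}
    - {"gripper": 1,"delta_pos": [0,0,0],"spin": 4}
    - {"gripper": 1,"delta_pos": [0,0,0],"spin": 5}
    - {"gripper": 1,"delta_pos": [0,0,0],"spin": 6}
    - {"gripper": 1,"delta_pos": [0,0,0],"spin": 6.6}
    - {"gripper": 1,"delta_pos": [0,0,0],"spin": 6.6}

```text
time: 6.22
tool_pos: [0.5586, 0.2935, 0.1871]
eef_rot: [0.938, -0.346, -0.002, -0.003]
wrist_force: [-8.3, 14.3, 5.4]
grip_width: 0.0089
grasp_force: 44.7
```

Run:
```python
from h import *
go(.56,.29,.186,75);print(r.get_obs()['ft_torque'])
```

```text
tcp [0.5586 0.2935 0.1871] yaw -130.45 j6 150.9 w 0.0089 F [-8.3 14.3  5.4] -> delta [0.084 0.045 0.026] spin -20.545
[ 2.34086633  1.32736488 -0.03949791]
```

Request:
carry_out:
  commands:
    - {"gripper": 1,"delta_pos": [0,0,0],"spin": 0.5}
    - {"gripper": 1,"delta_pos": [0,0,0],"spin": 0.9}
    - {"gripper": 1,"delta_pos": [0,0,0],"spin": 0.9}

```text
time: 6.6
tool_pos: [0.5588, 0.2937, 0.1871]
eef_rot: [0.909, -0.417, -0.002, -0.002]
wrist_force: [-7.7, 14.7, 4.5]
grip_width: 0.0093
grasp_force: 46.4
```

Run:
```python
from h import *
go(.56,.29,.186,75);print(r.get_obs()['ft_torque'])
```

```text
tcp [0.5588 0.2937 0.1871] yaw -139.33 j6 159.8 w 0.0093 F [-7.7 14.7  4.5] -> delta [0.089 0.038 0.026] spin -21.433
[2.39563045 1.12883604 0.6582972 ]
```

The turning moment jumped to 0.66 N m, so the key is at its stop. I'll release and rise.

Request:
carry_out:
  commands:
    - {"gripper": 0,"delta_pos": [0,0,0],"spin": 0}
    - {"gripper": 0,"delta_pos": [0,0,0],"spin": 0}
    - {"gripper": 0,"delta_pos": [0,0,0],"spin": 0}
    - {"gripper": 0,"delta_pos": [0,0,0],"spin": 0}
    - {"gripper": 0,"delta_pos": [0,0,-1],"spin": 0}
    - {"gripper": 0,"delta_pos": [0,0,-2],"spin": 0}
    - {"gripper": 0,"delta_pos": [0,0,-2.5],"spin": 0}
    - {"gripper": 0,"delta_pos": [0,0,-2.5],"spin": 0}

```text
time: 7.6
tool_pos: [0.5614, 0.2897, 0.288]
eef_rot: [0.907, -0.42, 0.001, -0.001]
wrist_force: [-0.2, 1.2, -0.4]
grip_width: 0.0855
grasp_force: 0.0
```

Run:
```python
from h import *
go(.4425,-.32,.287,172.3)
```

```text
tcp [0.5614 0.2897 0.288 ] yaw -139.71 j6 160.1 w 0.0855 F [-0.2  1.2 -0.4] -> delta [ 9.7050e+00  1.2124e+01 -5.0000e-03] spin -31.201
```

Request:
carry_out:
  commands:
    - {"gripper": 0,"delta_pos": [9.7,12.12,0],"spin": -1}
    - {"gripper": 0,"delta_pos": [9.7,12.12,0],"spin": -2}
    - {"gripper": 0,"delta_pos": [9.7,12.12,0],"spin": -3}
    - {"gripper": 0,"delta_pos": [9.7,12.12,0],"spin": -4}
    - {"gripper": 0,"delta_pos": [9.7,12.12,0],"spin": -5}
    - {"gripper": 0,"delta_pos": [9.7,12.12,0],"spin": -6}
    - {"gripper": 0,"delta_pos": [9.7,12.12,0],"spin": -7}
    - {"gripper": 0,"delta_pos": [9.7,12.12,0],"spin": -8}
    - {"gripper": 0,"delta_pos": [9.7,12.12,0],"spin": -9}
    - {"gripper": 0,"delta_pos": [9.7,12.12,0],"spin": -10}

```text
time: 8.85
tool_pos: [0.4499, -0.2787, 0.2848]
eef_rot: [0.916, 0.401, -0.0, -0.001]
wrist_force: [0.9, -0.2, 0.7]
grip_width: 0.0852
grasp_force: 0.0
```

Run:
```python
from h import *
go(.4425,-.32,.12,-7.7)
c=cap('top');s=cap('scene');z=lambda f,x,y:cv2.resize(f[y:y+60,x:x+66],None,fx=6,fy=6,interpolation=cv2.INTER_CUBIC)
cv2.imwrite('pics/z2.png',np.hstack([z(c['frame'],142,150),z(s['frame'],100,260)])[:,:,::-1])
```

```text
tcp [ 0.4499 -0.2787  0.2848] yaw -42.74 j6 2.6 w 0.0852 F [ 0.9 -0.2  0.7] -> delta [-0.885  0.576  4.119] spin -3.504
```

View pics/z2.png

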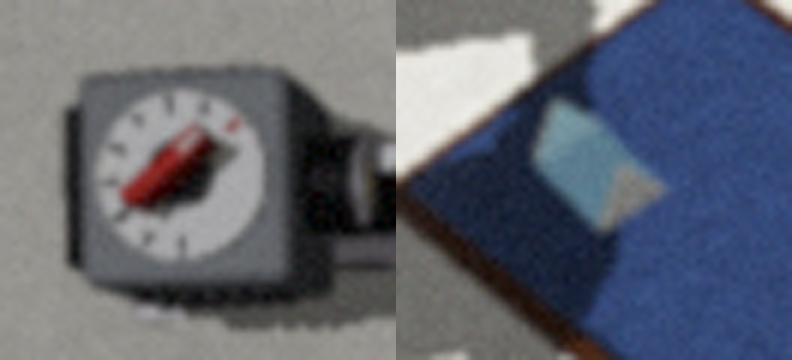

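The key's white mark (zoom 200,140) now points to the red tick (232,125). In the scene crop the prism's near frosted end has its apex at (628,168) and base corners at (600,232) and (665,190); the far apex is at (560,98).

Run:
```python
from h import *
s=cap('scene')
g=lambda x,y,z:onz(s,100+(x-396)/6-.5,260+y/6-.5,z)
a,b,d,e=g(628,166,.036),g(600,233,.01),g(667,190,.01),g(560,97,.036);print(a,b,d,e,'mid ridge',(a+e)/2,'yaw',np.degrees(np.arctan2((a-e)[1],(a-e)[0])),np.linalg.norm(a-e),'end mid',(b+d)/2)
v=b-d;print('yaw end',np.degrees(np.arctan2(v[1],v[0]))+90)
```

```text
[ 0.46820521 -0.32124205  0.036     ] [ 0.46572468 -0.33780288  0.01      ] [ 0.46919904 -0.30750997  0.01      ] [ 0.41997275 -0.31529438  0.036     ] mid ridge [ 0.44408898 -0.31826822  0.036     ] yaw -7.029807878557862 0.048597789603179335 end mid [ 0.46746186 -0.32265643  0.01      ]
yaw end -6.5427897386935
```

Request:
carry_out:
  commands:
    - {"gripper": 0,"delta_pos": [-0.88,0.57,2],"spin": -1}
    - {"gripper": 0,"delta_pos": [-0.88,0.57,3],"spin": -2}
    - {"gripper": 0,"delta_pos": [-0.88,0.57,4],"spin": -3}
    - {"gripper": 0,"delta_pos": [-0.88,0.57,4.1],"spin": -3.5}
    - {"gripper": 0,"delta_pos": [-0.88,0.57,4.1],"spin": -3.5}
    - {"gripper": 0,"delta_pos": [-0.88,0.57,4.1],"spin": -3.5}

```text
time: 9.75
tool_pos: [0.444, -0.3179, 0.1227]
eef_rot: [0.756, 0.655, 0.0, 0.0]
wrist_force: [-0.9, -0.0, 0.1]
grip_width: 0.0851
grasp_force: 0.0
```

Run:
```python
from h import *
go(.4425,-.32,.041,-7.7)
s=cap('scene');cv2.imwrite('pics/z3.png',cv2.resize(s['frame'][230:320,90:195],(700,600),interpolation=cv2.INTER_CUBIC)[:,:,::-1])
```

```text
tcp [ 0.444  -0.3179  0.1227] yaw -8.16 j6 -35.5 w 0.0851 F [-0.9 -0.   0.1] -> delta [-0.056 -0.031  2.042] spin -0.046
```

View pics/z3.png

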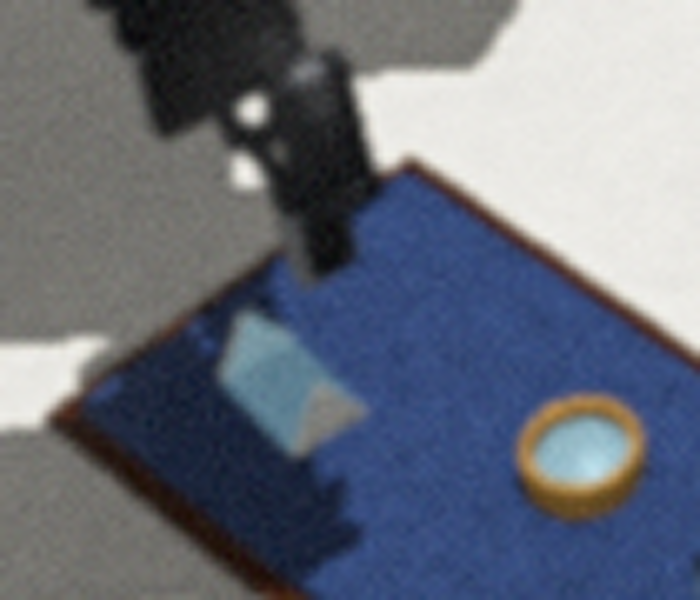

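Request:
carry_out:
  commands:
    - {"gripper": 0,"delta_pos": [-0.04,-0.02,0.8],"spin": -0.1}
    - {"gripper": 0,"delta_pos": [-0.04,-0.02,1.5],"spin": -0.1}
    - {"gripper": 0,"delta_pos": [-0.04,-0.02,2.0],"spin": -0.1}
    - {"gripper": 0,"delta_pos": [-0.04,-0.02,2.12],"spin": -0.1}
    - {"gripper": 0,"delta_pos": [-0.04,-0.02,2.12],"spin": -0.1}

```text
time: 10.42
tool_pos: [0.4429, -0.3201, 0.0381]
eef_rot: [0.749, 0.662, 0.0, 0.0]
wrist_force: [0.3, 0.8, -0.2]
grip_width: 0.0855
grasp_force: 0.0
```

Request:
carry_out:
  commands:
    - {"gripper": 0.25,"delta_pos": [0,0,0],"spin": 0}
    - {"gripper": 0.3,"delta_pos": [0,0,0],"spin": 0}
    - {"gripper": 0.35,"delta_pos": [0,0,0],"spin": 0}
    - {"gripper": 0.4,"delta_pos": [0,0,0],"spin": 0}
    - {"gripper": 0.45,"delta_pos": [0,0,0],"spin": 0}
    - {"gripper": 0.5,"delta_pos": [0,0,0],"spin": 0}
    - {"gripper": 0.6,"delta_pos": [0,0,0],"spin": 0}
    - {"gripper": 1,"delta_pos": [0,0,0],"spin": 0}
    - {"gripper": 1,"delta_pos": [0,0,0],"spin": 0}
    - {"gripper": 1,"delta_pos": [0,0,0],"spin": 0}
  grip_force: 30

```text
time: 11.68
tool_pos: [0.4427, -0.3201, 0.0378]
eef_rot: [0.749, 0.662, 0.0, 0.0]
wrist_force: [-0.6, 0.7, 6.3]
grip_width: 0.0492
grasp_force: 31.6
```

Request:
carry_out:
  commands:
    - {"gripper": 1,"delta_pos": [0,0,-0.3],"spin": 0}
    - {"gripper": 1,"delta_pos": [0,0,-0.8],"spin": 0}
    - {"gripper": 1,"delta_pos": [0,0,-1.4],"spin": 0}
    - {"gripper": 1,"delta_pos": [0,0,-2.2],"spin": 0}
    - {"gripper": 1,"delta_pos": [0,0,-3.0],"spin": 0}
    - {"gripper": 1,"delta_pos": [0,0,-3.8],"spin": 0}
    - {"gripper": 1,"delta_pos": [0,0,-4.6],"spin": 0}
    - {"gripper": 1,"delta_pos": [0,0,-4.8],"spin": 0}
    - {"gripper": 1,"delta_pos": [0,0,-4.8],"spin": 0}

```text
time: 12.8
tool_pos: [0.4424, -0.3198, 0.2293]
eef_rot: [0.749, 0.662, 0.0, -0.0]
wrist_force: [-0.3, 0.5, -1.2]
grip_width: 0.0488
grasp_force: 31.3
```

Run:
```python
from h import *
go(.5658,.0934,.23,1.7)
s=cap('scene');f=s['frame'];cv2.imwrite('pics/z4.png',cv2.resize(f[190:290,100:220],(720,600),interpolation=cv2.INTER_CUBIC)[:,:,::-1])
```

```text
tcp [ 0.4424 -0.3198  0.2293] yaw -7.07 j6 -36.8 w 0.0488 F [-0.3  0.5 -1.2] -> delta [10.632  1.791 -0.017] spin -0.877
```

View pics/z4.png

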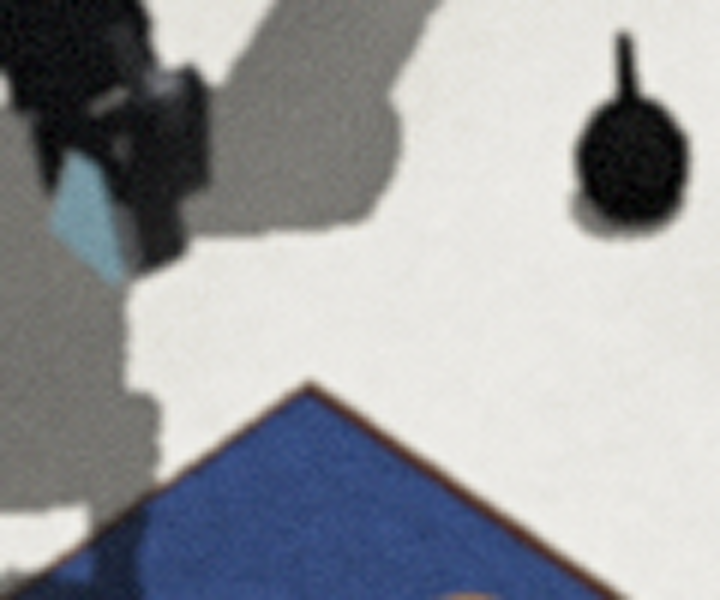

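The prism hangs in the jaws at (90,215), between the pads, ridge up and off the pad. I'll carry it over the screen at this height.

Request:
carry_out:
  commands:
    - {"gripper": 1,"delta_pos": [1.2,0.2,0],"spin": -0.1}
    - {"gripper": 1,"delta_pos": [2.4,0.4,0],"spin": -0.2}
    - {"gripper": 1,"delta_pos": [3.6,0.6,0],"spin": -0.3}
    - {"gripper": 1,"delta_pos": [4.8,0.8,0],"spin": -0.4}
    - {"gripper": 1,"delta_pos": [6.0,1.0,0],"spin": -0.5}
    - {"gripper": 1,"delta_pos": [7.2,1.2,0],"spin": -0.6}
    - {"gripper": 1,"delta_pos": [8.4,1.4,0],"spin": -0.7}
    - {"gripper": 1,"delta_pos": [9.6,1.6,0],"spin": -0.88}
    - {"gripper": 1,"delta_pos": [10.63,1.79,0],"spin": -0.88}
    - {"gripper": 1,"delta_pos": [10.63,1.79,0],"spin": -0.88}

```text
time: 14.1
tool_pos: [0.5655, 0.0958, 0.2274]
eef_rot: [0.695, 0.719, -0.001, -0.001]
wrist_force: [-0.5, -0.6, -0.1]
grip_width: 0.0491
grasp_force: 31.3
```

Run:
```python
from h import *
go(.5658,.0934,.1148,1.7)
```

```text
tcp [0.5655 0.0958 0.2274] yaw 1.95 j6 -0.0 w 0.0491 F [-0.5 -0.6 -0.1] -> delta [-0.062  0.014  2.816] spin 0.025
```

Request:
carry_out:
  commands:
    - {"gripper": 1,"delta_pos": [0,0,0.6],"spin": 0}
    - {"gripper": 1,"delta_pos": [0,0,1.2],"spin": 0}
    - {"gripper": 1,"delta_pos": [0,0,1.8],"spin": 0}
    - {"gripper": 1,"delta_pos": [0,0,2.4],"spin": 0}
    - {"gripper": 1,"delta_pos": [0,0,2.85],"spin": 0}
    - {"gripper": 1,"delta_pos": [0,0,2.85],"spin": 0}
    - {"gripper": 1,"delta_pos": [0,0,2.85],"spin": 0}
    - {"gripper": 1,"delta_pos": [0,0,2.85],"spin": 0}

```text
time: 15.1
tool_pos: [0.5663, 0.0929, 0.1163]
eef_rot: [0.696, 0.718, 0.001, 0.0]
wrist_force: [0.3, -0.3, -0.1]
grip_width: 0.0489
grasp_force: 31.3
```

Run:
```python
from h import *
go(.5658,.0934,.1148,1.7)
s=cap('scene');f=s['frame'];z=cv2.resize(f[140:265,220:350],(624,600),interpolation=cv2.INTER_CUBIC)
p=np.array([.5658,.0934,.1]);q=R.from_quat(s['rotation']).inv().apply(p-s['position']);u,v=s['cx']-s['fx']*q[0]/q[2],s['cy']+s['fy']*q[1]/q[2]
cv2.imwrite('pics/z5.png',z[:,:,::-1]);print('expected at',(u-220)*4.8,(v-140)*4.8)
```

```text
tcp [0.5663 0.0929 0.1163] yaw 1.72 j6 -0.1 w 0.0489 F [ 0.3 -0.3 -0.1] -> delta [ 0.012 -0.012  0.038] spin 0.002
expected at 289.54688779900545 270.7226682459528
```

View pics/z5.png

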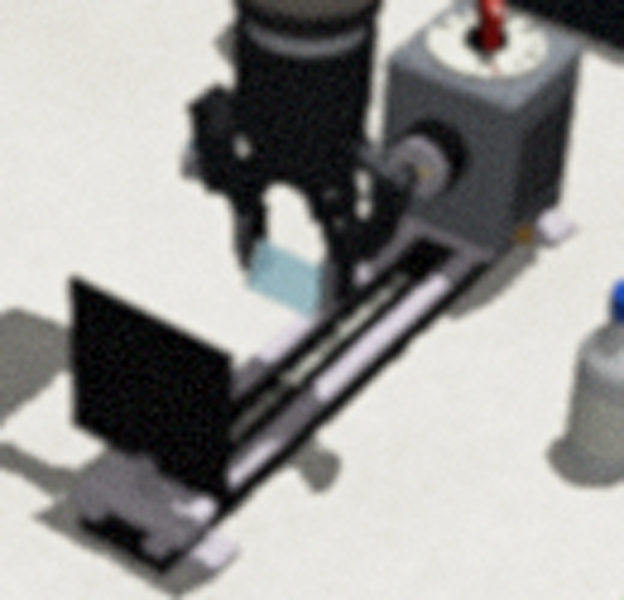

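The prism sits at (287,278) in the crop, against (290,271) expected, level across the beam and clear of the rail and screen. I'll let it settle and hand in.

Request:
carry_out:
  commands:
    - {"gripper": 1,"delta_pos": [0,0,0],"spin": 0}
    - {"gripper": 1,"delta_pos": [0,0,0],"spin": 0}
    - {"gripper": 1,"delta_pos": [0,0,0],"spin": 0}
    - {"gripper": 1,"delta_pos": [0,0,0],"spin": 0}

```text
time: 15.65
tool_pos: [0.5659, 0.0932, 0.1155]
eef_rot: [0.696, 0.718, 0.0, -0.0]
wrist_force: [0.6, 0.3, 0.1]
grip_width: 0.0491
grasp_force: 31.3
```

```bash
python3 -c "
from h import *
go(.5658,.0934,.1148,1.7);print(r.hand_in())"
```

```text
tcp [0.5659 0.0932 0.1155] yaw 1.74 j6 -0.0 w 0.0491 F [0.6 0.3 0.1] -> delta [ 0.004 -0.002  0.018] spin 0.004
the job is handed in; nothing more can be done
None
```

The job is handed in at about 16 s, with no verdict returned: the timer key is wound to its stop, and the prism is held by its frosted ends at the middle of the light path, within about 1 mm of the target by the arm's readings.

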